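# Put a painter's bench back in order: bottles, tools and tape to their holders

## Task

Put the loose things on the painting bench back where they belong: the pink bottle and the dropper bottle each upright in the well of the wooden stand that fits it (pink in the large one, dropper in the small one), the roll of tape flat on the base of the spindle with the dowel through its hole, and the burnisher and the marker side by side on the tool rest, each across both strips and centred, down in a pair of facing notches of its own. Keep the two bottles upright on the way, and do not shift or knock over the glue bottle or the paint jar.

Things in the scene. Friction and masses are not known exactly. Their poses are not given: they have to be found in the camera images.
- pink_bottle: small pink bottle with a pink screw cap, standing, 107 mm tall. Body 49 mm in diameter up to 79 mm, cap 33 mm in diameter from 80 to 107 mm. Origin at the centre of its foot, z up along its axis.
- dropper_bottle: slim white dropper bottle with a black collar and a white nozzle, standing, 111 mm tall. Body 40 mm in diameter up to 73 mm, collar 25 mm in diameter from 74 to 87 mm, then a thin nozzle. Origin at the centre of its foot, z up along its axis.
- tape_roll: roll of white tape lying flat, 62 mm outside diameter, 19 mm high, with a round hole about 44 mm wide through it. Origin at the centre of its underside, z up along the hole.
- burnisher: dark burnisher handle lying flat, 100 mm long (along its x), 18 mm wide and high; it does not roll. Origin at the middle of its underside, z up.
- marker: white marker pen with a red cap lying flat, 135 mm long (along its y), 17 mm wide and 16 mm high. Origin at the middle of its underside, z up as it lies at the start.
- bottle_stand: on the right-hand pale-green table, as all three holders: thick light wooden block, fixed, 150 mm (x) by 82 mm (y), 32 mm high, with two round blind wells, bevelled at the mouth, their floors 8 mm above the table: a small one 47 mm in diameter at x = -37 mm, y = 0 and a large one 58 mm in diameter at x = +35 mm, y = 0. Origin at the centre of its underside, z up. Each well is for the bottle that fits it.
- tool_rest: brown wooden tool rest, fixed: base 84 mm (x) by 108 mm (y), 6 mm thick, with two upright notched strips, 10 mm thick, standing across it at x = -30 mm and x = +30 mm. Each strip has two notches, 26 mm wide, at y = -25 and y = +25 mm; the notch floors lie 16 mm and the rounded tooth tops 30 mm above the table. Origin at the centre of its underside, z up. A tool lies along x, across both strips, in a facing pair of notches.
- tape_spindle: wooden tape spindle, fixed: dark round base, 76 mm in diameter and 10 mm high, with an upright dowel in its middle, 25 mm in diameter, tapering at the top, which ends 53 mm above the table. Origin at the centre of its underside, z up.
- glue_bottle: bystander: white glue bottle with an orange nozzle, the one standing on the right-hand pale-green table beyond the holders (not the one on the far left paint table), 172 mm tall, 42 mm in diameter. Origin at the centre of its foot.
- paint_jar: bystander: jar of blue-green paint with a white lid, standing on the left-hand paint table beyond the loose bottles and tape, 96 mm tall, 66 mm in diameter. Origin at the centre of its foot. (Beside it a thick fixed timber post rises between the two tables, its near side about 0.68 m from the robot base axis at y = -0.02 to +0.17 m; pass in front of it. A fixed aluminium rail, 24 mm high, lies on the paint table to the left of the loose things.)

How it is judged:
By the outcome, as a careful person would: the job done as asked, in the order asked, and still so for the second after the job is handed in, with the robot touching nothing.
It also fails if it takes over 120 s, if anything falls off the work surface, if the arm or the gripper's body presses on something with over 40 N, if the wrist force passes 120 N, or if a joint passes its speed limit or range.

## Robot

A 6-joint arm with a two-finger parallel gripper is mounted at the origin on a cart in front of the work surface, level with it; the furniture and walls round the work are solid. World frame = base frame: x ahead of the robot, y to its left, z up, the work surface at z = 0. Lengths are in m, angles in rad, forces in N, time in s.
With the tool pointing down it reaches from about 0.35 to 1 m from the base axis. Payload 7.1 kg.
Tool frame: the origin (TCP) lies at the very end of the fingers, on their centre line; the grasp point (between the pads) lies 19 mm behind it; z points along the fingers, x is the direction in which the jaws open and shut, and the axes are right-handed (so a half turn about z gives the same grasp; the last joint's range is limited). The gripper opens to 85 mm and grips with 20 to 120 N. Pads are 22 mm wide; open, the fingers measure 114 mm over their backs; the gripper's body (76 mm by 85 mm) begins 54 mm behind the grasp point. The pads swing forward as they close: fully open they stand 13 mm farther back than shut.
Start: joints at [-1.24, 0.423, 1.63, -0, 1.089, -0.019], TCP at [0.214, -0.587, 0.231] pointing down, gripper open.
Joint ranges: [-3, 3], [-0.9, 2.11], [0.09, 2.58], [-1.31, 4.45], [0.11, 2.69], [-2.54, 2.54]. Speed limits (rad/s): [2.39, 2.39, 3.01, 3.14, 3.14, 3.14].

## Interface

Orientations are given as a unit quaternion [w, x, y, z].
In Python, from station import read_state, read_camera, get_calibration, hand_in, look_for, silhouettes gives the robot as it stands.
- The arm moves only by the tool servo_tool, never from a script. Its argument "plan" is text: rows parted by semicolons, each of 7 numbers parted by spaces: the shift along the world's x, y, z scaled (see below), then the turn, a rotation vector about the world's x, y, z scaled (see below), then the gripper command: -1 is fully open, 1 is shut, values between are in proportion. In form: tx ty tz ax ay az fingers; .... A call has exactly 5 rows; each row is the pose to reach, as a shift and turn from the pose commanded when the call began; what a row does not reach only later rows make up. The controller multiplies each number of a shift by 0.2 m and each number of a turn by 45 degrees. A row lasts 1/12 s, in which the tool goes at most 41.7 mm and 7.16 degrees, less where a joint would pass 70% of its speed; a pose out of reach is approached as far as the arm can. A call with a number of a shift or a turn outside -1 to 1 is refused whole. A call with a gripper value outside its range is refused whole. The fingers move at their own pace and stop on an object; "force" is the grip in N (left out, the last holds). Time passes only in rows, so rows that repeat a pose let the fingers close, or fill a call up. It gives the time, the measured TCP pose, the force and the opening at its end, in the units of the state.
- read_state(): the state, without advancing time (a new reading comes with each control period).
- read_camera(name): name is "scene" or "top" or "wrist"; returns the picture (420x560x3 uint8, blue, green, red); there is no depth.
- get_calibration(name): a dict with "fx", "fy", "cx", "cy" (pixels), "dist" ([k1, k2, p1, p2, k3] as OpenCV has them; the pictures are not rectified), "eye" and "orientation" of the camera in the world; the wrist camera has in their place "hand_eye" (4x4, takes a point from camera to tool coordinates, whose origin is the TCP and whose axes are the tool frame's). Camera axes: x right, y down, z forward; pixel columns grow to the right and rows downward; lengths in m; the calibration is good to about 2 mm. A picture is of the moment at which its call begins: read the wrist's pose just before it. get_calibration takes no time and is no camera call.
- hand_in(): hands the job in, once; it reports no verdict.
Trained networks look in the newest picture that a camera, given by its name, has taken for a name from the list of things; names that differ only in an ending like _2 or _b are one class to them, and where a whole thing is asked for, a point or a joint stands for the part that bears it (a point fixed in the world has none). Each returns a list of dicts, best first, with "score" (0 to 1); they miss things now and then, are a little off and sometimes report something else, mostly with a low value. They report only what shows in the picture. A call takes as long as a camera call.
- look_for(target, camera): "bbox" ([centre column, centre row, width, height] in pixels, round what is visible of it).
- silhouettes(target, camera): "pixels" (420x560 bool, what is visible of it) and "bbox" ([centre column, centre row, width, height] in pixels, round what is visible of it).
The state is a dict: "clock": time; "q": joint angles; "qd": joint speeds; "joint_torque": joint torques, N m; "tool_pos": TCP position; "tcp_rot": TCP orientation; "ft_force": force on the tool from outside, world axes, zero at the start; "torque": the same for the moment, N m; "opening": finger opening in m.
Only numpy, scipy, OpenCV 4.12 (cv2) and the standard library are available. Lean on these libraries where they do the work, as an engineer would, in place of code of your own. Each camera call takes 0.05 s, during which the arm holds its last target. There are 200 camera calls.

## Working session

There is one attempt and no reset: what is moved stays moved. The work goes in short steps, Python scripts to look and compute and a tool call to move; the robot and the scene stay as the last step left them, time stands still between calls to the robot, and variables do not carry over. Pictures are saved under pics/ and viewed, about 12 in all and at most 16, crops included, and the job is handed in when it is done.

Besides the shell and the picture viewer there is one more tool, called after ">>>" by a JSON object that holds its "op" and its "data". servo_tool: Moves the arm, as the interface text tells. Shifts and turns lie within -1 to 1; 1 stands for 0.2 m of shift or 45 degrees of turn. Its arguments: {"type":"object","properties":{"plan":{"type":"string"},"force":{"type":"number"}},"required":["plan"]}

```bash
ls; mkdir -p pics
cat > h.py <<'E'
import numpy as np, cv2
from station import *
from scipy.spatial.transform import Rotation as R
def rot(q): return R.from_quat([q[1],q[2],q[3],q[0]]).as_matrix()
def cam(name,st=None):
    c=get_calibration(name); K=np.array([[c['fx'],0,c['cx']],[0,c['fy'],c['cy']],[0,0,1]]); d=np.array(c['dist'],float)
    if 'hand_eye' in c:
        st=st or read_state(); T=np.eye(4); T[:3,:3]=rot(st['tcp_rot']); T[:3,3]=st['tool_pos']
        T=T@np.array(c['hand_eye']); return K,d,T[:3,:3],T[:3,3]
    o=np.array(c['orientation']); 
    return K,d,(rot(o) if o.size==4 else o.reshape(3,3)),np.array(c['eye'])
def ray(px,C,z):
    K,d,Rm,e=C; p=cv2.undistortPoints(np.array(px,float).reshape(-1,1,2),K,d).reshape(-1,2)
    v=np.c_[p,np.ones(len(p))]@Rm.T; t=(z-e[2])/v[:,2]; return e+v*t[:,None]
def proj(P,C):
    K,d,Rm,e=C; return cv2.projectPoints((np.array(P,float).reshape(-1,3)-e)@Rm,np.zeros(3),np.zeros(3),K,d)[0].reshape(-1,2)
E
python3 - <<'E'
from h import *
print(read_state())
ims=[]
for n in ['scene','top','wrist']:
    im=read_camera(n); cv2.imwrite(f'pics/{n}0.png',im); ims.append(im)
    print(n,get_calibration(n))
for n in ['scene','top']:
    for t in 'pink_bottle dropper_bottle tape_roll burnisher marker bottle_stand tool_rest tape_spindle glue_bottle paint_jar'.split():
        print(n,t,[(round(r['score'],2),np.round(r['bbox']).tolist()) for r in look_for(t,n)[:3]])
E
```

```text
pics
{'clock': 0.0, 'q': array([-1.24001754e+00,  4.23858460e-01,  1.63070331e+00,  3.30789631e-05,
        1.08859450e+00, -1.89801773e-02]), 'qd': array([ 6.01404199e-04,  2.82385567e-04,  8.23438451e-04, -8.06917361e-04,
       -9.96561494e-04, -3.27986420e-05]), 'joint_torque': array([ 3.41391096e-04, -5.57393324e+01, -2.81740683e+01,  8.40095890e-05,
        7.47233134e-03, -4.28686019e-05]), 'tool_pos': array([ 0.21403379, -0.58661958,  0.23052946]), 'tcp_rot': array([-4.72123406e-04,  8.19346117e-01, -5.73298638e-01, -6.23332230e-04]), 'ft_force': array([-0.19122826,  0.14539186, -0.13072858]), 'torque': array([ 0.01624848,  0.03922036, -0.02940081]), 'opening': 0.08562262857837129}
scene {'fx': 518.5338126156856, 'fy': 518.5338126156856, 'cx': 274.2830832124692, 'cy': 201.00742774534746, 'dist': array([-0.18774042,  0.        ,  0.        ,  0.        ,  0.        ]), 'eye': array([0.16104059, 0.64606532, 0.93271965]), 'orientation': array([ 0.08380925, -0.22363784,  0.90318605, -0.35667503])}
top {'fx': 483.47181815695393, 'fy': 483.47181815695393, 'cx': 284.1167059149152, '
[... 1255 characters left out ...]
scene glue_bottle [(0.74, [248.0, 124.0, 14.0, 55.0])]
scene paint_jar [(0.8, [161.0, 290.0, 41.0, 53.0])]
top pink_bottle [(0.61, [204.0, 258.0, 18.0, 16.0]), (0.58, [213.0, 214.0, 25.0, 20.0]), (0.35, [361.0, 216.0, 57.0, 44.0])]
top dropper_bottle [(0.59, [202.0, 259.0, 16.0, 10.0])]
top tape_roll [(0.74, [237.0, 247.0, 20.0, 20.0])]
top burnisher [(0.51, [371.0, 269.0, 28.0, 20.0])]
top marker [(0.65, [330.0, 249.0, 33.0, 35.0])]
top bottle_stand [(0.84, [361.0, 216.0, 55.0, 40.0])]
top tool_rest [(0.71, [318.0, 190.0, 31.0, 39.0])]
top tape_spindle [(0.67, [403.0, 238.0, 23.0, 27.0])]
top glue_bottle [(0.53, [345.0, 156.0, 14.0, 22.0])]
top paint_jar [(0.71, [181.0, 187.0, 28.0, 25.0])]
```

Run:
```python
import cv2
t=cv2.imread('pics/top0.png')[120:300,150:430]; s=cv2.imread('pics/scene0.png')[80:340,130:430]
cv2.imwrite('pics/top0c.png',cv2.resize(t,None,fx=2.8,fy=2.8,interpolation=3)); cv2.imwrite('pics/scene0c.png',cv2.resize(s,None,fx=2.2,fy=2.2,interpolation=3))
```

```text
(no output)
```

View pics/top0c.png

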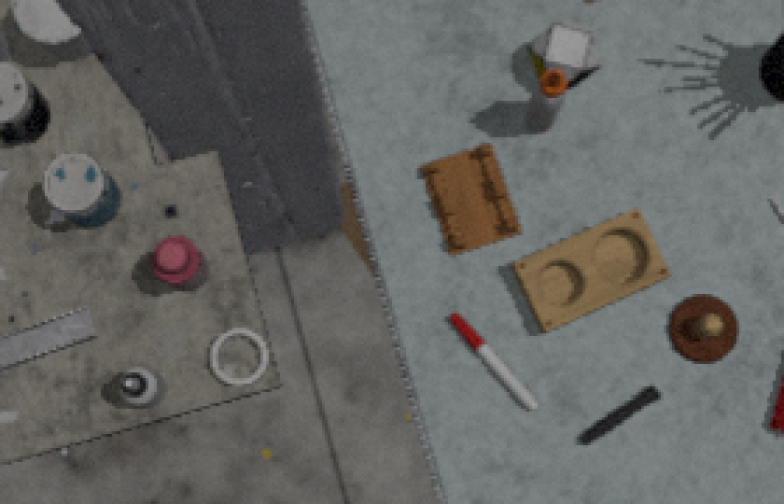

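View pics/scene0c.png

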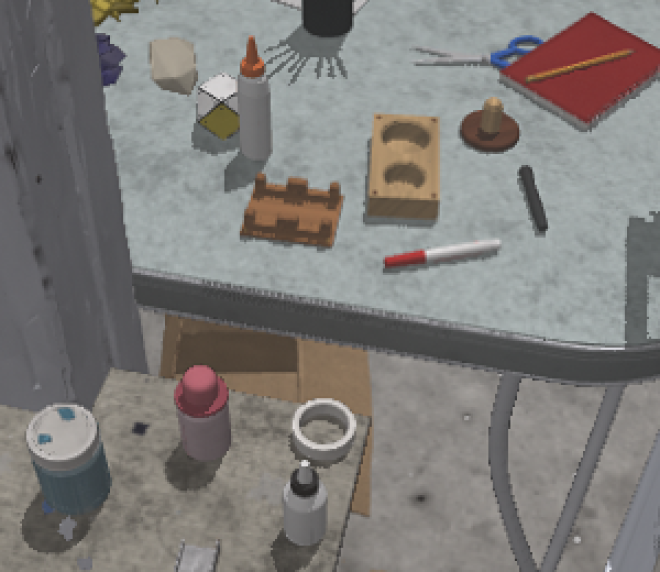

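Run:
```python
from h import *
T=cam('top'); S=cam('scene'); W=cam('wrist')
print('wrist coverage',ray([[0,0],[560,0],[560,420],[0,420],[280,210]],W,0).round(3).tolist())
print(rot(read_state()['tcp_rot']).round(2).tolist())
def P(full): return [(f[0]/2.8+150,f[1]/2.8+120) for f in full]
pts={'pinkcaptop':([(176,255)],.107),'dropnozzle':([(137,380)],.111),'tape':([(239,356)],.019),'stand corners':([(515,266),(638,211),(672,267),(545,330)],.032),'wells':([(559,284),(620,255)],.032),
'rest corners':([(420,163),(489,145),(521,231),(453,253)],.02),'spindle base':([(703,329)],.01),'marker':([(453,317),(534,407)],.008),'burn':([(582,440),(657,391)],.009),'glue':([(553,80)],.172),'jar':([(74,182)],.096),'post':([(345,228),(245,255)],0),
'tablecorner':([(218,152),(281,385)],0)}
for k,(p,z) in pts.items(): print(k,ray(P(p),T,z).round(3)[:,:2].tolist())
def Q(f): return [(x/2.2+130,y/2.2+80) for x,y in f]
for k,(p,z) in {'pink':([(203,445)],0.005),'drop':([(305,530)],.005),'tape':([(323,425)],.019),'spin':([(493,103)],.053),'glue':([(253,42)],.172)}.items(): print(k,ray(Q(p),S,z).round(3)[:,:2].tolist())
```

```text
wrist coverage [[0.289, -0.233, 0.0], [0.498, -0.807, 0.0], [-0.015, -1.163, 0.0], [-0.334, -0.29, 0.0], [0.17, -0.602, 0.0]]
[[0.34, -0.94, -0.0], [-0.94, -0.34, -0.0], [0.0, 0.0, -1.0]]
pinkcaptop [[0.546, 0.126]]
dropnozzle [[0.418, 0.163]]
tape [[0.449, 0.07]]
stand corners [[0.542, -0.229], [0.601, -0.364], [0.539, -0.398], [0.472, -0.259]]
wells [[0.522, -0.275], [0.552, -0.342]]
rest corners [[0.659, -0.128], [0.679, -0.205], [0.582, -0.237], [0.559, -0.163]]
spindle base [[0.474, -0.433]]
marker [[0.49, -0.162], [0.392, -0.247]]
burn [[0.356, -0.298], [0.407, -0.38]]
glue [[0.708, -0.259]]
jar [[0.626, 0.236]]
post [[0.591, -0.044], [0.562, 0.066]]
tablecorner [[0.68, 0.097], [0.419, 0.026]]
pink [[0.543, 0.14]]
drop [[0.411, 0.177]]
tape [[0.447, 0.073]]
spin [[0.472, -0.429]]
glue [[0.708, -0.257]]
```

View pics/wrist0.png

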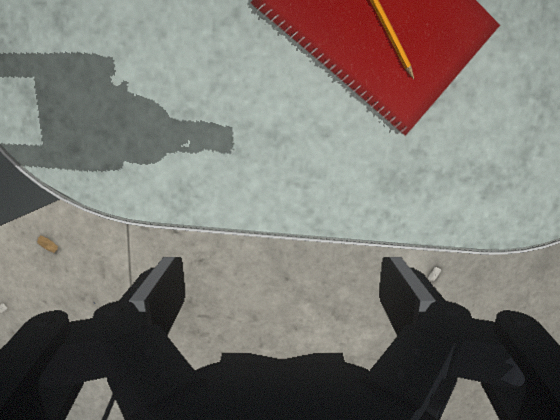

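>>> {"op": "servo_tool", "data": {"plan": "0.2 0.1 0.05 0 0 0.16 -1; 0.4 0.2 0.1 0 0 0.32 -1; 0.63 0.285 0.1 0 0 0.48 -1; 0.63 0.285 0.1 0 0 0.64 -1; 0.63 0.285 0.1 0 0 0.78 -1", "force": 40}}

```text
clock: 1.57
tool_pos: [0.3439, -0.5287, 0.2518]
tcp_rot: [0.0, 0.956, -0.295, 0.001]
ft_force: [-0.8, 0.1, 1.2]
opening: 0.0853
```

>>> {"op": "servo_tool", "data": {"plan": "0.15 0.05 0 0 0 0.16 -1; 0.3 0.1 0 0 0 0.32 -1; 0.4 0.15 0 0 0 0.48 -1; 0.4 0.15 0 0 0 0.64 -1; 0.4 0.15 0 0 0 0.78 -1"}}

```text
clock: 1.98
tool_pos: [0.4217, -0.4992, 0.2511]
tcp_rot: [-0.0, 1.0, 0.006, -0.0]
ft_force: [-0.5, -0.4, -0.4]
opening: 0.0854
```

```bash
cat >> h.py <<'E'
import pickle,sys
def snap(tag,targets):
    st=read_state(); im=read_camera('wrist'); C=cam('wrist',st); cv2.imwrite(f'pics/{tag}.png',im); out={}
    for t in targets:
        r=silhouettes(t,'wrist')
        out[t]=[(x['score'],x['pixels']) for x in r[:2]]
        print(t,[(round(x['score'],2),np.round(x['bbox']).tolist()) for x in r[:2]])
    pickle.dump((C,out),open(f'pics/{tag}.pkl','wb')); return im,C,out
E
python3 -c "
from h import *
snap('v1',['tape_spindle','bottle_stand','burnisher','marker','tool_rest'])"
```

```text
tape_spindle [(0.71, [331.0, 113.0, 68.0, 66.0])]
bottle_stand [(0.58, [407.0, 38.0, 106.0, 77.0])]
burnisher [(0.9, [251.0, 32.0, 47.0, 62.0]), (0.28, [406.0, 39.0, 105.0, 77.0])]
marker []
tool_rest []
```

>>> {"op": "servo_tool", "data": {"plan": "0.05 0.2 0 0 0 0.16 -1; 0.1 0.4 0 0 0 0.32 -1; 0.15 0.6 0 0 0 0.48 -1; 0.2 0.8 0 0 0 0.53 -1; 0.2 0.8 0 0 0 0.53 -1"}}

```text
clock: 2.7
tool_pos: [0.4606, -0.3344, 0.2512]
tcp_rot: [-0.002, 0.978, 0.21, -0.0]
ft_force: [0.7, 0.6, 0.2]
opening: 0.0853
```

```bash
python3 -c "
from h import *
snap('v2',['tape_spindle','bottle_stand','burnisher','marker','tool_rest'])
a=[cv2.imread(f'pics/v{i}.png') for i in (1,2)]
cv2.imwrite('pics/v12.png',cv2.resize(np.hstack(a),None,fx=.71,fy=.71,interpolation=3))"
```

```text
tape_spindle [(0.76, [261.0, 245.0, 59.0, 56.0])]
bottle_stand [(0.92, [355.0, 180.0, 86.0, 134.0])]
burnisher [(0.72, [218.0, 143.0, 29.0, 85.0])]
marker [(0.6, [316.0, 53.0, 121.0, 47.0])]
tool_rest [(0.87, [466.0, 110.0, 110.0, 83.0])]
```

>>> {"op": "servo_tool", "data": {"plan": "0 0.2 0 0 0 0 -1; 0 0.4 0 0 0 0 -1; -0.1 0.6 0 0 0 0 -1; -0.2 0.8 0 0 0 0 -1; -0.25 1 0 0 0 0 -1"}}

```text
clock: 3.42
tool_pos: [0.41, -0.1452, 0.2509]
tcp_rot: [-0.0, 0.978, 0.207, -0.0]
ft_force: [0.9, 0.3, -0.3]
opening: 0.0851
```

>>> {"op": "servo_tool", "data": {"plan": "0 0.2 0 0 0 0 -1; 0 0.35 0 0 0 0 -1; 0 0.5 0 0 0 0 -1; 0 0.6 0 0 0 0 -1; 0 0.6 0 0 0 0 -1"}}

```text
clock: 3.83
tool_pos: [0.4119, -0.0238, 0.2515]
tcp_rot: [-0.0, 0.978, 0.209, 0.0]
ft_force: [0.1, -1.1, 0.5]
opening: 0.0856
```

```bash
python3 -c "
from h import *
print(read_state()['tool_pos'])
snap('v3',['pink_bottle','dropper_bottle','tape_roll','paint_jar'])"
```

```text
[ 0.41186401 -0.02375454  0.25147886]
pink_bottle [(0.84, [469.0, 92.0, 93.0, 53.0]), (0.28, [539.0, 38.0, 38.0, 65.0])]
dropper_bottle [(0.67, [366.0, 13.0, 52.0, 22.0]), (0.36, [280.0, 347.0, 63.0, 22.0])]
tape_roll [(0.69, [348.0, 109.0, 63.0, 55.0])]
paint_jar [(0.59, [541.0, 38.0, 36.0, 62.0])]
```

View pics/v12.png

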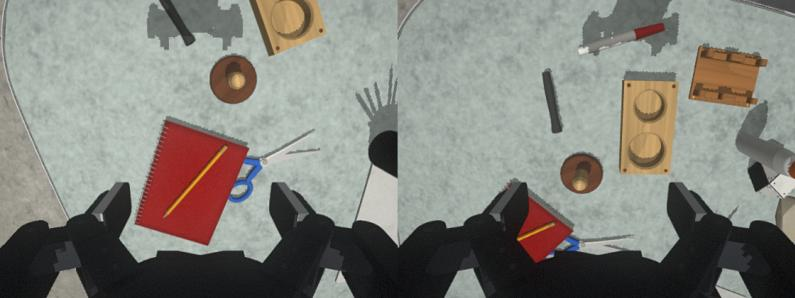

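View pics/v3.png

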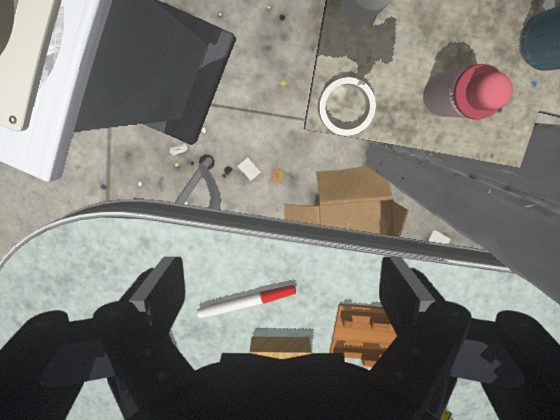

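```bash
cat > fit.py <<'E'
from h import *
from scipy.optimize import minimize
a=np.linspace(0,2*np.pi,40,endpoint=False)
def cyl(r,z0,z1,x=0,y=0): return np.vstack([np.c_[x+r*np.cos(a),y+r*np.sin(a),0*a+z] for z in (z0,z1)])
def box(lx,ly,z0,z1,x=0,y=0): return np.array([[x+sx*lx/2,y+sy*ly/2,z] for sx in(-1,1) for sy in(-1,1) for z in (z0,z1)])
M={'pink_bottle':[cyl(.0245,0,.079),cyl(.0165,.079,.107)],'dropper_bottle':[cyl(.02,0,.073),cyl(.0125,.073,.087),cyl(.004,.087,.111)],
'tape_roll':[cyl(.031,0,.019)],'burnisher':[box(.1,.018,0,.018)],'marker':[box(.017,.135,.002,.014)],'bottle_stand':[box(.15,.082,0,.032)],
'tool_rest':[box(.084,.108,0,.006),box(.01,.108,0,.027,.03),box(.01,.108,0,.027,-.03)],'tape_spindle':[cyl(.038,0,.01),cyl(.0125,.01,.048),cyl(.008,.048,.053)],
'glue_bottle':[cyl(.021,0,.11)],'paint_jar':[cyl(.033,0,.096)]}
def render(parts,p,C,s=3):
    m=np.zeros((420*s,560*s),np.uint8); c,n=np.cos(p[2]),np.sin(p[2])
    for P in parts:
        Q=P.copy(); Q[:,0]=p[0]+c*P[:,0]-n*P[:,1]; Q[:,1]=p[1]+n*P[:,0]+c*P[:,1]; Q[:,2]+=p[3] if len(p)>3 else 0
        h=cv2.convexHull(((proj(Q,C)+.5)*s*16).astype(np.float32)).astype(np.int32); cv2.fillConvexPoly(m,h,1,shift=4)
    return m
def fit(name,mask,C,p0,yaw=True,s=3,clip=None,dz=0):
    mk=cv2.resize(mask.astype(np.uint8),None,fx=s,fy=s,interpolation=0)
    if name=='tape_roll': mk=render([],p0,C)if 0 else mk
    hole=None
    if name=='tape_roll':
        cs,_=cv2.findContours(mk,cv2.RETR_EXTERNAL,2); mk=cv2.drawContours(np.zeros_like(mk),cs,-1,1,-1)
    def f(q):
        r=render(M[name],[p0[0]+q[0]*.01,p0[1]+q[1]*.01,p0[2]+(q[2]*.1 if yaw else 0),dz],C,s)
        if clip is not None: r=r*clip
        return 1-(r&mk).sum()/max((r|mk).sum(),1)
    n=3 if yaw else 2
    best=minimize(f,np.zeros(n),method='Nelder-Mead',options=dict(initial_simplex=np.vstack([np.zeros(n),np.eye(n)]),xatol=.01,fatol=1e-4))
    q=best.x; return np.array([p0[0]+q[0]*.01,p0[1]+q[1]*.01,p0[2]+(q[2]*.1 if yaw else 0)]),1-best.fun
E
python3 - <<'E'
from fit import *
P0={'bottle_stand':(.537,-.31,-1.15),'tool_rest':(.62,-.183,-1.3),'tape_spindle':(.474,-.43,0),'burnisher':(.38,-.34,-1.0),'marker':(.44,-.205,2.28),'pink_bottle':(.545,.133,0),'tape_roll':(.449,.07,0),'dropper_bottle':(.414,.17,0),'paint_jar':(.626,.236,0)}
vis={}
for v in ('v1','v2','v3'):
    C,o=pickle.load(open(f'pics/{v}.pkl','rb')); im=cv2.imread(f'pics/{v}.png')
    for t in o:
        if o[t]:
            p,i=fit(t,o[t][0][1],C,P0[t],t in('bottle_stand','tool_rest','burnisher','marker')); print(v,t,p.round(4).tolist(),round(i,3))
            cs,_=cv2.findContours(render(M[t],p,C,1),cv2.RETR_EXTERNAL,2); cv2.drawContours(im,cs,-1,(0,255,0),1)
    cv2.imwrite(f'pics/{v}f.png',im)
a=[cv2.imread(f'pics/v{i}f.png')[:290] for i in (2,3)]
cv2.imwrite('pics/fit.png',np.vstack(a))
E
```

```text
v1 tape_spindle [0.472, -0.4347, 0.0] 0.968
v1 bottle_stand [0.5369, -0.3105, -1.1658] 0.984
v1 burnisher [0.3783, -0.3363, -1.0241] 0.82
v2 tape_spindle [0.4724, -0.4347, 0.0] 0.925
v2 bottle_stand [0.5359, -0.3114, -1.1641] 0.985
v2 burnisher [0.3803, -0.3382, -1.0386] 0.673
v2 marker [0.439, -0.2047, 2.2891] 0.771
v2 tool_rest [0.6202, -0.1837, -1.2589] 0.968
v3 pink_bottle [0.544, 0.1311, 0.0] 0.93
v3 dropper_bottle [0.4138, 0.1726, 0.0] 0.973
v3 tape_roll [0.4473, 0.0702, 0.0] 0.971
v3 paint_jar [0.6286, 0.2407, 0.0] 0.983
```

View pics/fit.png

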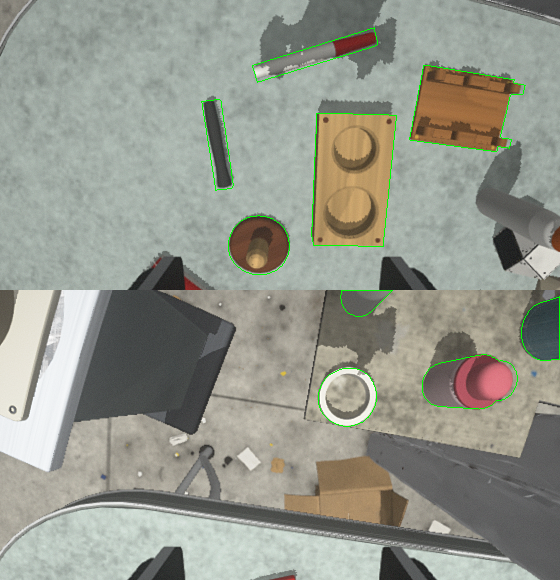

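>>> {"op": "servo_tool", "data": {"plan": "0.15 0.18 0 0 0 0 -1; 0.3 0.36 -0.1 0 0 0 -1; 0.45 0.54 -0.2 0 0 0 -1; 0.58 0.68 -0.25 0 0 0 -1; 0.67 0.755 -0.25 0 0 0 -1"}}

```text
clock: 4.5
tool_pos: [0.5443, 0.1241, 0.1996]
tcp_rot: [0.0, 0.978, 0.208, -0.002]
ft_force: [0.2, -0.7, 0.4]
opening: 0.0853
```

>>> {"op": "servo_tool", "data": {"plan": "0 0 0 0 0 0 -1; 0 0 -0.15 0 0 0 -1; 0 0 -0.3 0 0 0 -1; 0 0 -0.4 0 0 0 -1; 0 0 -0.4 0 0 0 -1"}}

```text
clock: 4.92
tool_pos: [0.5417, 0.1222, 0.1174]
tcp_rot: [0.0, 0.978, 0.208, -0.004]
ft_force: [-1.3, 0.2, -0.3]
opening: 0.0853
```

```bash
python3 -c "
from h import *
s=read_state();print(s['tool_pos'],s['tcp_rot'])
snap('v4',['pink_bottle','dropper_bottle','tape_roll'])
s=read_state();print(s['tool_pos'])
from fit import *
C,o=pickle.load(open('pics/v4.pkl','rb'))
for t,p0 in {'dropper_bottle':(.414,.172,0),'pink_bottle':(.544,.131,0)}.items():
  if o[t]: print(t,fit(t,o[t][0][1],C,p0,False))
"
```

```text
[0.54167288 0.12223788 0.11744731] [ 2.00313525e-05  9.78157787e-01  2.07828334e-01 -3.83750789e-03]
pink_bottle [(0.84, [296.0, 212.0, 89.0, 102.0])]
dropper_bottle [(0.75, [120.0, 62.0, 123.0, 70.0])]
tape_roll [(0.8, [149.0, 212.0, 89.0, 83.0])]
[0.54544085 0.12358746 0.12301867]
dropper_bottle (array([0.41450441, 0.17214677, 0.        ]), np.float64(0.9051873289502658))
pink_bottle (array([0.54409411, 0.13243112, 0.        ]), np.float64(0.924908284341566))
```

View pics/v4.png

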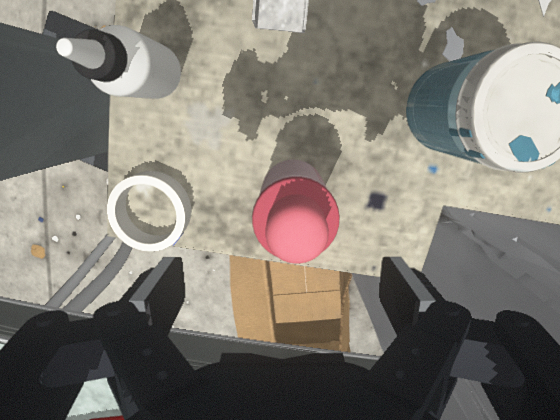

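>>> {"op": "servo_tool", "data": {"plan": "0 0.045 0 0 0 0 -1; 0 0.045 -0.1 0 0 0 -1; 0 0.045 -0.2 0 0 0 -1; 0 0.045 -0.2 0 0 0 -1; 0 0.045 -0.2 0 0 0 -1"}}

```text
clock: 5.53
tool_pos: [0.5441, 0.1334, 0.0821]
tcp_rot: [-0.0, 0.978, 0.209, -0.0]
ft_force: [0.5, -0.2, 0.3]
opening: 0.0854
```

```bash
python3 -c "
from h import *
for i in range(4):
  s=read_state();print(s['clock'],s['tool_pos'],s['qd'].round(3)); read_camera('wrist')
"
```

```text
5.5333 [0.54408143 0.13343787 0.08210996] [-0.004 -0.022 -0.016 -0.002  0.003 -0.002]
5.5833 [0.54472944 0.13348904 0.08273133] [-0.004 -0.012 -0.008 -0.002 -0.005 -0.001]
5.6333 [0.54509066 0.13350175 0.08307125] [-0.003 -0.007 -0.004 -0.    -0.005 -0.001]
5.6833 [0.54517527 0.13344599 0.08313532] [-0.003 -0.002  0.002 -0.001 -0.003  0.   ]
```

>>> {"op": "servo_tool", "data": {"plan": "-0.005 -0.005 -0.1 0 0 0 -1; -0.005 -0.005 -0.205 0 0 0 -1; -0.005 -0.005 -0.205 0 0 0 -1; -0.005 -0.005 -0.205 0 0 0 1; -0.005 -0.005 -0.205 0 0 0 1", "force": 50}}

```text
clock: 6.15
tool_pos: [0.5439, 0.1322, 0.0417]
tcp_rot: [0.0, 0.978, 0.209, 0.001]
ft_force: [1.2, -0.5, -0.0]
opening: 0.0641
```

>>> {"op": "servo_tool", "data": {"plan": "0 0 0 0 0 0 1; 0 0 0 0 0 0 1; 0 0 0 0 0 0 1; 0 0 0.05 0 0 0 1; 0 0 0.2 0 0 0 1"}}

```text
clock: 6.57
tool_pos: [0.5406, 0.1315, 0.0788]
tcp_rot: [0.0, 0.978, 0.209, -0.003]
ft_force: [-0.1, -0.5, 0.1]
opening: 0.0479
```

```bash
python3 -c "
from h import *
for i in range(2):
  s=read_state();print(s['clock'],s['tool_pos'],s['opening'],s['ft_force']); im=read_camera('wrist')
cv2.imwrite('pics/v5.png',im)
"
```

```text
6.5667 [0.54061089 0.13149722 0.07877144] 0.047901656898540854 [-0.10290767 -0.46128389  0.12982466]
6.6167 [0.54480484 0.13245659 0.08569845] 0.04811530498709378 [2.43946827 0.85355415 3.30681151]
```

View pics/v5.png

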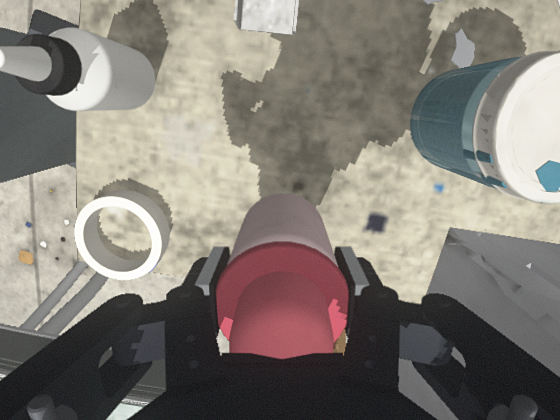

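>>> {"op": "servo_tool", "data": {"plan": "0 -0.02 0.1 0 0 0 1; -0.05 -0.12 0.2 0 0 0 1; -0.1 -0.3 0.3 0 0 0 1; -0.2 -0.5 0.35 0 0 0 1; -0.2 -0.7 0.35 0 0 0 1"}}

```text
clock: 7.08
tool_pos: [0.5016, -0.0057, 0.1527]
tcp_rot: [0.0, 0.978, 0.21, 0.001]
ft_force: [-1.3, -0.1, -1.3]
opening: 0.0482
```

>>> {"op": "servo_tool", "data": {"plan": "0 -0.2 0 0 0 0 1; 0 -0.4 0 0 0 0 1; 0 -0.6 0 0 0 0 1; 0 -0.8 0 0 0 0 1; 0 -1 0 0 0 0 1"}}

```text
clock: 7.5
tool_pos: [0.5029, -0.2073, 0.1512]
tcp_rot: [0.0, 0.978, 0.209, 0.0]
ft_force: [0.8, 1.0, -0.2]
opening: 0.0475
```

>>> {"op": "servo_tool", "data": {"plan": "0.08 -0.2 0 0 0 0 1; 0.15 -0.4 0 0 0 0 1; 0.2 -0.55 0 0 0 0 1; 0.23 -0.64 0 0 0 0 1; 0.23 -0.68 0 0 0 0 1"}}

```text
clock: 7.92
tool_pos: [0.5502, -0.3445, 0.1511]
tcp_rot: [0.001, 0.978, 0.208, 0.001]
ft_force: [0.3, 0.1, -0.2]
opening: 0.0481
```

>>> {"op": "servo_tool", "data": {"plan": "0 0 -0.05 0 0 0 1; 0 0 -0.15 0 0 0 1; 0 0 -0.2 0 0 0 1; 0 0 -0.2 0 0 0 1; 0 0 -0.2 0 0 0 1"}}

```text
clock: 8.33
tool_pos: [0.5485, -0.3397, 0.1097]
tcp_rot: [-0.001, 0.978, 0.209, -0.001]
ft_force: [0.4, -0.7, 0.2]
opening: 0.0479
```

Run:
```python
from fit import *
s=read_state();print(s['clock'],s['tool_pos'],s['tcp_rot'].round(4),s['opening'])
im,C,o=snap('v6',['pink_bottle','bottle_stand'])
s=read_state();print(s['tool_pos'])
p=s['tool_pos']
if o['bottle_stand']: print(fit('bottle_stand',o['bottle_stand'][0][1],C,(.536,-.311,-1.165)))
if o['pink_bottle']: print(fit('pink_bottle',o['pink_bottle'][0][1],C,(p[0],p[1],0),False,dz=p[2]-.042))
for n in('top','scene'):
    cv2.imwrite(f'pics/{n}6.png',read_camera(n))
cv2.imwrite('pics/m6.png',np.hstack([cv2.resize(cv2.imread('pics/top6.png')[130:300,290:430],None,fx=2.5,fy=2.5),cv2.resize(im,None,fx=.8,fy=.8)[:325]]) if 0 else im)
```

```text
8.3333 [ 0.54851143 -0.33973664  0.10973487] [-1.000e-03  9.779e-01  2.092e-01 -9.000e-04] 0.04787522846400202
pink_bottle [(0.9, [283.0, 274.0, 133.0, 164.0])]
bottle_stand [(0.89, [286.0, 150.0, 132.0, 204.0])]
[ 0.54982725 -0.34107391  0.11147568]
(array([ 0.53594971, -0.31103105, -1.16517362]), np.float64(0.7487862247206585))
(array([ 0.54199817, -0.32745041,  0.        ]), np.float64(0.7351501264929398))
```

View pics/v6.png

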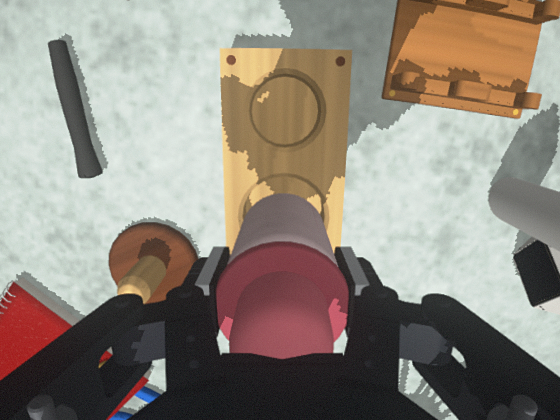

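>>> {"op": "servo_tool", "data": {"plan": "0 -0.01 -0.05 0 0 0 1; 0 -0.01 -0.12 0 0 0 1; 0 -0.01 -0.19 0 0 0 1; 0 -0.01 -0.24 0 0 0 1; 0 -0.01 -0.24 0 0 0 1"}}

```text
clock: 9.0
tool_pos: [0.5473, -0.3421, 0.0589]
tcp_rot: [-0.002, 0.978, 0.209, -0.002]
ft_force: [-0.1, 0.1, -0.6]
opening: 0.0478
```

>>> {"op": "servo_tool", "data": {"plan": "0 0 -0.02 0 0 0 1; 0 0 -0.04 0 0 0 1; 0 0 -0.06 0 0 0 1; 0 0 -0.06 0 0 0 1; 0 0 -0.06 0 0 0 1"}}

```text
clock: 9.42
tool_pos: [0.5494, -0.3434, 0.0507]
tcp_rot: [0.0, 0.978, 0.209, 0.0]
ft_force: [-0.1, -1.5, -0.2]
opening: 0.048
```

>>> {"op": "servo_tool", "data": {"plan": "0 0 0 0 0 0 -1; 0 0 0 0 0 0 -1; 0 0 0 0 0 0 -1; 0 0 0.1 0 0 0 -1; 0 0 0.3 0 0 0 -1"}}

```text
clock: 9.83
tool_pos: [0.5462, -0.3414, 0.1066]
tcp_rot: [-0.003, 0.978, 0.209, -0.003]
ft_force: [-0.0, 0.3, -0.6]
opening: 0.0853
```

>>> {"op": "servo_tool", "data": {"plan": "0 0 0.15 0 0 0 -1; -0.05 0.1 0.25 0 0 0 -1; -0.15 0.3 0.3 0 0 0 -1; -0.2 0.5 0.3 0 0 0 -1; -0.25 0.7 0.3 0 0 0 -1"}}

```text
clock: 10.25
tool_pos: [0.4995, -0.2057, 0.1718]
tcp_rot: [0.001, 0.978, 0.208, 0.001]
ft_force: [0.7, 0.3, -0.6]
opening: 0.0857
```

```bash
python3 -c "
from h import *
s=read_state();print(s['clock'],s['tool_pos'],s['opening']); im=read_camera('wrist')
cv2.imwrite('pics/v7.png',im)
t=read_camera('top')[180:260,310:430]; u=read_camera('scene')[130:230,270:390]
cv2.imwrite('pics/m7.png',np.hstack([cv2.resize(t,(480,320),interpolation=3),cv2.resize(u,(320,320),interpolation=3)]))
"
```

```text
10.25 [ 0.49948584 -0.20567182  0.17183588] 0.0856530163431758
```

View pics/m7.png

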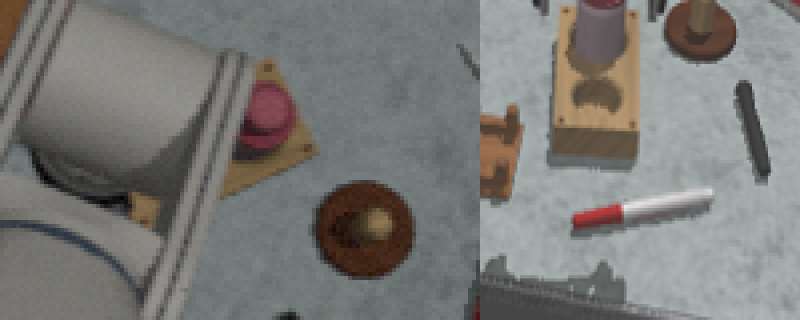

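>>> {"op": "servo_tool", "data": {"plan": "-0.05 0.2 0 0 0 0 -1; -0.1 0.4 0 0 0 0 -1; -0.15 0.6 0 0 0 0 -1; -0.2 0.8 0 0 0 0 -1; -0.22 1 0 0 0 0 -1"}}

```text
clock: 10.82
tool_pos: [0.4553, -0.0056, 0.1707]
tcp_rot: [0.0, 0.978, 0.208, 0.0]
ft_force: [0.6, -0.5, -0.2]
opening: 0.0853
```

>>> {"op": "servo_tool", "data": {"plan": "-0.05 0.2 0 0 0 0 -1; -0.1 0.4 0 0 0 0 -1; -0.15 0.6 0 0 0 0 -1; -0.2 0.78 0 0 0 0 -1; -0.205 0.88 0 0 0 0 -1"}}

```text
clock: 11.23
tool_pos: [0.4145, 0.1722, 0.1708]
tcp_rot: [-0.0, 0.978, 0.209, 0.0]
ft_force: [-0.6, -0.7, 0.5]
opening: 0.0854
```

>>> {"op": "servo_tool", "data": {"plan": "0 0 -0.05 0 0 0 -1; 0 0 -0.1 0 0 0 -1; 0 0 -0.1 0 0 0 -1; 0 0 -0.1 0 0 0 -1; 0 0 -0.1 0 0 0 -1"}}

```text
clock: 11.65
tool_pos: [0.4153, 0.1685, 0.1503]
tcp_rot: [0.0, 0.978, 0.208, -0.0]
ft_force: [0.4, 0.3, 0.2]
opening: 0.0853
```

Run:
```python
from fit import *
s=read_state();print(s['clock'],s['tool_pos'])
im,C,o=snap('v8',['dropper_bottle'])
s=read_state();print(s['tool_pos'])
if o['dropper_bottle']: print(fit('dropper_bottle',o['dropper_bottle'][0][1],C,(.4145,.172,0),False))
```

```text
11.65 [0.41528843 0.16853361 0.15031805]
dropper_bottle [(0.76, [285.0, 195.0, 52.0, 69.0])]
[0.41548963 0.16884776 0.15071151]
(array([0.41273395, 0.17419864, 0.        ]), np.float64(0.87242237295068))
```

>>> {"op": "servo_tool", "data": {"plan": "-0.01 0.023 -0.1 0 0 0 -1; -0.01 0.023 -0.25 0 0 0 -1; -0.01 0.023 -0.4 0 0 0 -1; -0.01 0.023 -0.5 0 0 0 -1; -0.01 0.023 -0.543 0 0 0 -1"}}

```text
clock: 12.17
tool_pos: [0.412, 0.1733, 0.04]
tcp_rot: [0.0, 0.978, 0.208, -0.002]
ft_force: [-0.7, -0.3, -0.0]
opening: 0.0852
```

>>> {"op": "servo_tool", "data": {"plan": "0 0 0 0 0 0 1; 0 0 0 0 0 0 1; 0 0 0 0 0 0 1; 0 0 0 0 0 0 1; 0 0 0 0 0 0 1"}}

```text
clock: 12.58
tool_pos: [0.4141, 0.1746, 0.0435]
tcp_rot: [-0.0, 0.978, 0.209, 0.001]
ft_force: [-0.8, -1.1, 5.1]
opening: 0.0384
```

Run:
```python
from fit import *
s=read_state();print(s['clock'],s['tool_pos'],s['opening'],s['ft_force'])
im=read_camera('wrist'); cv2.imwrite('pics/v9.png',im)
```

```text
12.5833 [0.4140604  0.17456472 0.04346923] 0.038403080172666165 [-0.77461182 -1.05819618  5.11693762]
```

View pics/v9.png

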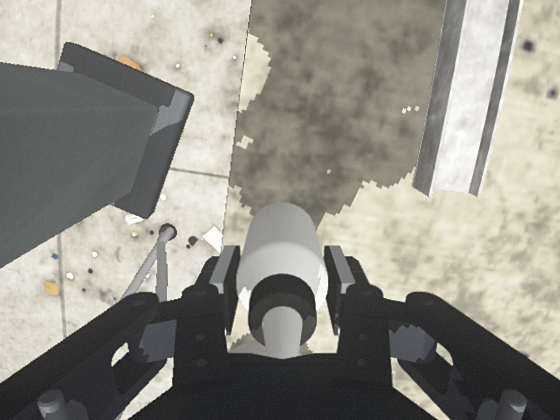

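>>> {"op": "servo_tool", "data": {"plan": "0 0 0.05 0 0 0 1; 0 0 0.2 0 0 0 1; 0 -0.05 0.38 0 0 0 1; 0 -0.2 0.52 0 0 0 1; 0 -0.4 0.55 0 0 0 1"}}

```text
clock: 13.05
tool_pos: [0.4162, 0.0954, 0.1573]
tcp_rot: [-0.0, 0.978, 0.21, 0.005]
ft_force: [1.0, 0.4, -0.7]
opening: 0.0383
```

>>> {"op": "servo_tool", "data": {"plan": "0.04 -0.2 0 0 0 0 1; 0.08 -0.4 0 0 0 0 1; 0.12 -0.6 0 0 0 0 1; 0.16 -0.8 0 0 0 0 1; 0.2 -1 0 0 0 0 1"}}

```text
clock: 13.47
tool_pos: [0.4532, -0.1079, 0.1536]
tcp_rot: [0.0, 0.978, 0.209, 0.001]
ft_force: [1.0, 0.9, 0.0]
opening: 0.0384
```

>>> {"op": "servo_tool", "data": {"plan": "0.08 -0.2 0 0 0 0 1; 0.16 -0.4 0 0 0 0 1; 0.24 -0.6 0 0 0 0 1; 0.31 -0.77 0 0 0 0 1; 0.34 -0.86 0 0 0 0 1"}}

```text
clock: 13.88
tool_pos: [0.5232, -0.2825, 0.1542]
tcp_rot: [0.002, 0.978, 0.208, 0.002]
ft_force: [0.7, 1.1, -0.9]
opening: 0.0384
```

>>> {"op": "servo_tool", "data": {"plan": "0 0 -0.02 0 0 0 1; 0 0 -0.1 0 0 0 1; 0 0 -0.2 0 0 0 1; 0 0 -0.2 0 0 0 1; 0 0 -0.2 0 0 0 1"}}

```text
clock: 14.3
tool_pos: [0.5201, -0.2768, 0.1121]
tcp_rot: [-0.001, 0.978, 0.209, -0.001]
ft_force: [1.0, -0.1, -1.1]
opening: 0.0386
```

Run:
```python
from fit import *
s=read_state();print(s['clock'],s['tool_pos'],s['opening'],s['ft_force'])
im=read_camera('wrist'); cv2.imwrite('pics/v10.png',im)
s=read_state();print(s['tool_pos'])
```

```text
14.3 [ 0.52010626 -0.27677683  0.11205424] 0.03862719009812648 [ 0.99279431 -0.09035294 -1.1143789 ]
[ 0.5209638  -0.2772032   0.11291662]
```

View pics/v10.png

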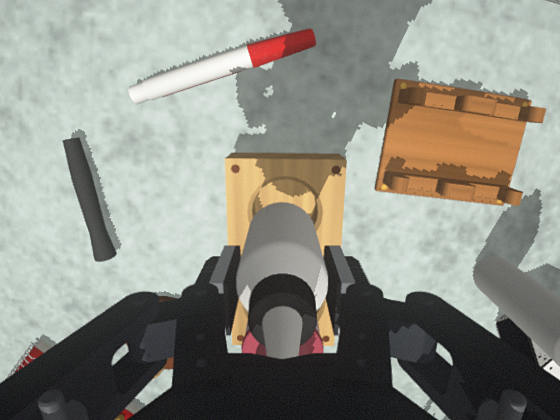

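>>> {"op": "servo_tool", "data": {"plan": "0 0 -0.05 0 0 0 1; 0 0 -0.12 0 0 0 1; 0 0 -0.19 0 0 0 1; 0 0 -0.24 0 0 0 1; 0 0 -0.25 0 0 0 1"}}

```text
clock: 14.77
tool_pos: [0.5204, -0.2771, 0.0607]
tcp_rot: [-0.001, 0.978, 0.209, -0.001]
ft_force: [-0.1, -0.0, -0.7]
opening: 0.0386
```

>>> {"op": "servo_tool", "data": {"plan": "0 0 -0.02 0 0 0 1; 0 0 -0.04 0 0 0 1; 0 0 -0.05 0 0 0 1; 0 0 -0.05 0 0 0 1; 0 0 -0.05 0 0 0 1"}}

```text
clock: 15.18
tool_pos: [0.5212, -0.2779, 0.0522]
tcp_rot: [0.0, 0.978, 0.209, 0.0]
ft_force: [1.1, -0.4, -0.2]
opening: 0.0384
```

>>> {"op": "servo_tool", "data": {"plan": "0 0 0 0 0 0 -1; 0 0 0 0 0 0 -1; 0 0 0 0 0 0 -1; 0 0 0.1 0 0 0 -1; 0 0 0.3 0 0 0 -1"}}

```text
clock: 15.6
tool_pos: [0.5181, -0.2761, 0.1086]
tcp_rot: [-0.003, 0.978, 0.209, -0.003]
ft_force: [0.3, -0.2, 0.7]
opening: 0.0859
```

>>> {"op": "servo_tool", "data": {"plan": "0 0 0.2 0 0 0 -1; 0 0 0.3 0 0 0 -1; -0.1 0.2 0.3 0 0 0 -1; -0.15 0.4 0.3 0 0 0 -1; -0.2 0.6 0.3 0 0 0 -1"}}

```text
clock: 16.02
tool_pos: [0.4809, -0.1592, 0.1727]
tcp_rot: [0.0, 0.978, 0.208, 0.001]
ft_force: [0.2, 1.0, 0.2]
opening: 0.0852
```

Run:
```python
from fit import *
s=read_state();print(s['clock'],s['tool_pos'])
cv2.imwrite('pics/v11.png',read_camera('wrist'))
t=read_camera('top')[180:280,310:430]; u=read_camera('scene')[110:230,260:380]
cv2.imwrite('pics/m11.png',np.hstack([cv2.resize(t,(430,358),interpolation=3),cv2.resize(u,(358,358),interpolation=3)]))
```

```text
16.0167 [ 0.48085928 -0.15917456  0.17273999]
```

>>> {"op": "servo_tool", "data": {"plan": "-0.03 0.2 0 0 0 0 -1; -0.07 0.4 0 0 0 0 -1; -0.1 0.6 -0.05 0 0 0 -1; -0.14 0.8 -0.1 0 0 0 -1; -0.17 1 -0.15 0 0 0 -1"}}

```text
clock: 16.58
tool_pos: [0.4481, 0.0407, 0.1422]
tcp_rot: [0.0, 0.978, 0.208, 0.001]
ft_force: [0.1, 0.2, -0.8]
opening: 0.085
```

>>> {"op": "servo_tool", "data": {"plan": "0 0.14 -0.1 0 0 0 -1; 0 0.14 -0.2 0 0 0 -1; 0 0.14 -0.2 0 0 0 -1; 0 0.14 -0.2 0 0 0 -1; 0 0.14 -0.2 0 0 0 -1"}}

```text
clock: 17.0
tool_pos: [0.4485, 0.0671, 0.1026]
tcp_rot: [0.0, 0.978, 0.208, 0.0]
ft_force: [0.7, 0.2, 0.4]
opening: 0.0854
```

Run:
```python
from fit import *
s=read_state();print(s['clock'],s['tool_pos'])
im,C,o=snap('v12',['tape_roll'])
s=read_state();print(s['tool_pos'])
if o['tape_roll']: print(fit('tape_roll',o['tape_roll'][0][1],C,(.447,.07,0),False))
C,o=pickle.load(open('pics/v4.pkl','rb')); print(fit('tape_roll',o['tape_roll'][0][1],C,(.447,.07,0),False))
```

```text
17.0 [0.44850387 0.0670999  0.10264724]
tape_roll [(0.76, [283.0, 201.0, 92.0, 88.0])]
[0.44869309 0.06700651 0.10304323]
(array([0.44678665, 0.0706936 , 0.        ]), np.float64(0.9863552013972274))
(array([0.44726348, 0.07036751, 0.        ]), np.float64(0.9838340545938749))
```

View pics/m11.png

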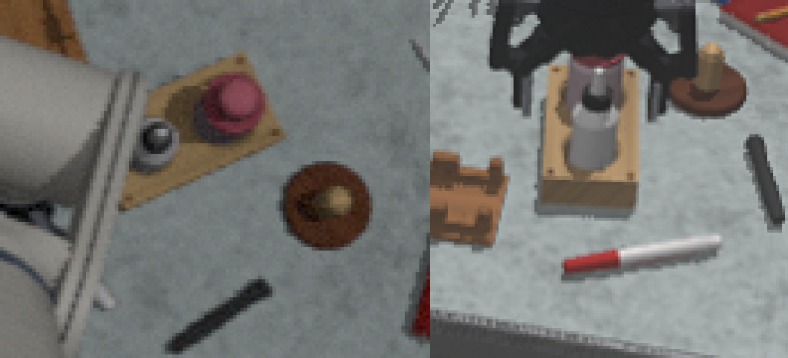

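>>> {"op": "servo_tool", "data": {"plan": "-0.009 0.017 -0.12 0 0 0 -1; -0.009 0.017 -0.25 0 0 0 -1; -0.009 0.017 -0.38 0 0 0 -1; -0.009 0.017 -0.47 0 0 0 -1; -0.009 0.017 -0.5 0 0 0 -1"}}

```text
clock: 17.52
tool_pos: [0.4454, 0.0704, 0.0008]
tcp_rot: [-0.0, 0.978, 0.208, -0.001]
ft_force: [-1.9, -0.9, -0.1]
opening: 0.0853
```

>>> {"op": "servo_tool", "data": {"plan": "0 0 -0.02 0 0 0 -1; 0 0 -0.025 0 0 0 -1; 0 0 -0.025 0 0 0 1; 0 0 -0.025 0 0 0 1; 0 0 -0.025 0 0 0 1", "force": 40}}

```text
clock: 17.93
tool_pos: [0.4467, 0.0713, -0.0015]
tcp_rot: [0.0, 0.978, 0.209, 0.001]
ft_force: [-1.0, -2.1, 8.3]
opening: 0.0603
```

>>> {"op": "servo_tool", "data": {"plan": "0 0 0 0 0 0 1; 0 0 0.01 0 0 0 1; 0 0 0.1 0 0 0 1; 0 0 0.2 0 0 0 1; 0 0 0.25 0 0 0 1"}}

```text
clock: 18.35
tool_pos: [0.4466, 0.0714, 0.0491]
tcp_rot: [0.0, 0.978, 0.209, 0.001]
ft_force: [1.2, -0.4, 0.0]
opening: 0.0597
```

Run:
```python
from fit import *
s=read_state();print(s['clock'],s['tool_pos'],s['opening'],s['ft_force'])
im,C,o=snap('v13',['tape_roll'])
s=read_state();print(s['tool_pos'])
```

```text
18.35 [0.44664386 0.07142678 0.04907238] 0.059747605838843657 [ 1.16621753 -0.43550242  0.0143658 ]
tape_roll [(0.61, [283.0, 274.0, 150.0, 146.0])]
[0.4473143  0.07152024 0.04891109]
```

View pics/v13.png

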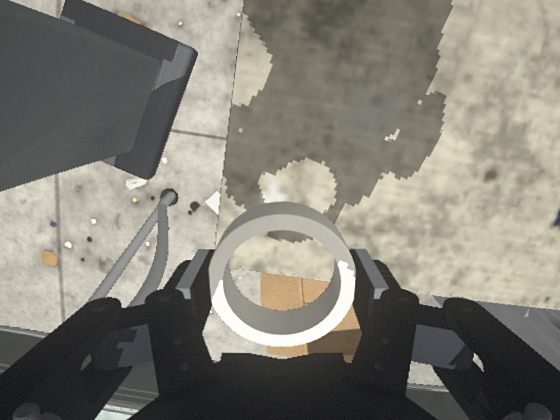

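>>> {"op": "servo_tool", "data": {"plan": "0 0 0.1 0 0 0 1; -0.02 -0.05 0.25 0 0 0 1; -0.06 -0.15 0.4 0 0 0 1; -0.1 -0.3 0.5 0 0 0 1; -0.15 -0.5 0.5 0 0 0 1"}}

```text
clock: 18.87
tool_pos: [0.4182, -0.0288, 0.15]
tcp_rot: [0.001, 0.978, 0.21, 0.003]
ft_force: [1.8, -1.3, -0.4]
opening: 0.06
```

>>> {"op": "servo_tool", "data": {"plan": "0 -0.2 0 0 0 0 1; 0 -0.4 0 0 0 0 1; 0 -0.6 0 0 0 0 1; 0 -0.8 0 0 0 0 1; 0 -1 0 0 0 0 1"}}

```text
clock: 19.28
tool_pos: [0.4151, -0.2306, 0.1465]
tcp_rot: [-0.0, 0.978, 0.209, -0.0]
ft_force: [1.2, 1.0, -1.0]
opening: 0.0602
```

>>> {"op": "servo_tool", "data": {"plan": "0.05 -0.2 0 0 0 0 1; 0.1 -0.4 0 0 0 0 1; 0.15 -0.6 0 0 0 0 1; 0.2 -0.8 0 0 0 0 1; 0.25 -0.97 0 0 0 0 1"}}

```text
clock: 19.7
tool_pos: [0.4656, -0.4253, 0.1459]
tcp_rot: [-0.0, 0.978, 0.208, -0.0]
ft_force: [1.4, 0.2, -0.0]
opening: 0.0601
```

>>> {"op": "servo_tool", "data": {"plan": "0.02 -0.05 0 0 0 0 1; 0.02 -0.05 -0.15 0 0 0 1; 0.02 -0.05 -0.3 0 0 0 1; 0.02 -0.05 -0.38 0 0 0 1; 0.02 -0.05 -0.38 0 0 0 1"}}

```text
clock: 20.12
tool_pos: [0.4671, -0.4299, 0.066]
tcp_rot: [-0.004, 0.978, 0.209, -0.002]
ft_force: [-0.1, 1.2, -0.7]
opening: 0.06
```

Run:
```python
from fit import *
s=read_state();print(s['clock'],s['tool_pos'],s['opening'])
im=read_camera('wrist'); cv2.imwrite('pics/v14.png',im)
s=read_state();print(s['tool_pos'])
```

```text
20.1167 [ 0.46711661 -0.42994733  0.06597529] 0.05996995817648475
[ 0.46824428 -0.43092697  0.06825767]
```

>>> {"op": "servo_tool", "data": {"plan": "0.013 -0.016 0 0 0 0 1; 0.013 -0.016 -0.06 0 0 0 1; 0.013 -0.016 -0.14 0 0 0 1; 0.013 -0.016 -0.2 0 0 0 1; 0.013 -0.016 -0.23 0 0 0 1"}}

```text
clock: 20.58
tool_pos: [0.4722, -0.4356, 0.0239]
tcp_rot: [-0.0, 0.978, 0.209, -0.0]
ft_force: [-0.3, 0.1, -0.7]
opening: 0.0599
```

>>> {"op": "servo_tool", "data": {"plan": "0 0 -0.03 0 0 0 1; 0 0 -0.05 0 0 0 1; 0 0 -0.05 0 0 0 1; 0 0 -0.05 0 0 0 1; 0 0 -0.05 0 0 0 1"}}

```text
clock: 21.0
tool_pos: [0.4727, -0.4362, 0.0156]
tcp_rot: [0.0, 0.978, 0.209, 0.0]
ft_force: [-0.2, 0.1, -1.2]
opening: 0.0597
```

>>> {"op": "servo_tool", "data": {"plan": "0 0 -0.015 0 0 0 1; 0 0 -0.03 0 0 0 1; 0 0 -0.03 0 0 0 1; 0 0 -0.03 0 0 0 1; 0 0 -0.03 0 0 0 1"}}

```text
clock: 21.42
tool_pos: [0.4724, -0.4359, 0.009]
tcp_rot: [-0.0, 0.978, 0.209, -0.0]
ft_force: [1.9, 0.3, -1.2]
opening: 0.0596
```

>>> {"op": "servo_tool", "data": {"plan": "0 0 0 0 0 0 -0.7; 0 0 0 0 0 0 -0.7; 0 0 0 0 0 0 -0.7; 0 0 0.1 0 0 0 -0.7; 0 0 0.3 0 0 0 -0.7"}}

```text
clock: 21.83
tool_pos: [0.4697, -0.4334, 0.0651]
tcp_rot: [-0.004, 0.978, 0.209, -0.003]
ft_force: [0.2, 0.6, -0.0]
opening: 0.0725
```

>>> {"op": "servo_tool", "data": {"plan": "0 0 0.2 0 0 0 -1; 0 0 0.4 0 0 0 -1; -0.1 0 0.6 0 0 0 -1; -0.25 0 0.7 0 0 0 -1; -0.4 0 0.7 0 0 0 -1"}}

```text
clock: 22.25
tool_pos: [0.3941, -0.4382, 0.2151]
tcp_rot: [0.005, 0.978, 0.209, 0.002]
ft_force: [0.7, -1.2, -0.1]
opening: 0.0851
```

Run:
```python
from fit import *
s=read_state();print(s['clock'],s['tool_pos'],s['tcp_rot'])
im,C,o=snap('v15',['burnisher','tape_roll','marker','tape_spindle'])
for t,p0 in {'burnisher':(.379,-.337,-1.03),'marker':(.439,-.2047,2.289),'tape_roll':(.472,-.4347,0)}.items():
    if o[t]: print(t,fit(t,o[t][0][1],C,p0,t!='tape_roll',dz=.01*(t=='tape_roll')))
```

```text
22.25 [ 0.39414219 -0.43821279  0.21507061] [0.00455549 0.97781278 0.20941668 0.0024638 ]
burnisher [(0.89, [310.0, 77.0, 27.0, 102.0])]
tape_roll [(0.83, [351.0, 206.0, 67.0, 60.0])]
marker []
tape_spindle [(0.85, [350.0, 194.0, 75.0, 59.0])]
burnisher (array([ 0.37984482, -0.34103078, -1.02004477]), np.float64(0.6598240469208211))
tape_roll (array([ 0.47168328, -0.43670155,  0.        ]), np.float64(0.9781866745807983))
```

```bash
cat > tool.py <<'E'
from fit import *
def burn(tag):
    C,o=pickle.load(open(f'pics/{tag}.pkl','rb')); im=cv2.imread(f'pics/{tag}.png'); mk=o['burnisher'][0][1]
    g=cv2.cvtColor(im,cv2.COLOR_BGR2GRAY); z=cv2.dilate(mk.astype(np.uint8),np.ones((15,15)))>0
    print('gray pct',np.percentile(g[z],[2,20,40,60,80]), 'mask area',mk.sum())
    m=(z&(g<75)).astype(np.uint8); n,l,s,_=cv2.connectedComponentsWithStats(m); k=1+s[1:,4].argmax(); m=l==k
    for a in (mk,m):
        r=cv2.minAreaRect(np.argwhere(a)[:,::-1].astype(np.float32)); b=ray(cv2.boxPoints(r),C,.012)
        e=[np.linalg.norm(b[1]-b[0]),np.linalg.norm(b[2]-b[1])]; d=(b[1]-b[0]) if e[0]>e[1] else b[2]-b[1]
        print('rect c',b.mean(0)[:2].round(4),np.round(e,4),'yaw deg',round(np.degrees(np.arctan2(d[1],d[0])),1),fit('burnisher',a,C,(.3795,-.3385,-1.02)))
E
python3 -c "
from tool import *
burn('v15');burn('v2')"
```

```text
gray pct [ 44.  62.  77. 115. 183.] mask area 1425
rect c [ 0.3798 -0.3395] [0.0157 0.0978] yaw deg -57.6 (array([ 0.37833973, -0.34244216, -0.9705787 ]), np.float64(0.6619863720834194))
rect c [ 0.3783 -0.339 ] [0.0138 0.098 ] yaw deg -56.5 (array([ 0.37797425, -0.34132921, -1.00816328]), np.float64(0.6142268041237113))
gray pct [ 55.  67. 109. 170. 177.] mask area 1143
rect c [ 0.3798 -0.3384] [0.0175 0.0995] yaw deg -57.8 (array([ 0.38046264, -0.33807089, -1.02758399]), np.float64(0.6723089994118031))
rect c [ 0.38   -0.3384] [0.0145 0.0978] yaw deg -56.7 (array([ 0.381904  , -0.33838354, -1.02710849]), np.float64(0.5863380097023732))
```

>>> {"op": "servo_tool", "data": {"plan": "-0.03 0.15 -0.1 0 0 0.06 -1; -0.07 0.35 -0.25 0 0 0.12 -1; -0.07 0.485 -0.4 0 0 0.182 -1; -0.07 0.485 -0.5 0 0 0.182 -1; -0.07 0.485 -0.5 0 0 0.182 -1"}}

```text
clock: 22.92
tool_pos: [0.3764, -0.3345, 0.1044]
tcp_rot: [-0.004, 0.96, 0.279, -0.002]
ft_force: [-0.1, 0.5, -0.1]
opening: 0.0854
```

>>> {"op": "servo_tool", "data": {"plan": "0 0 0 0 0 0 -1; 0 0 0 0 0 0 -1; 0 0 0 0 0 0 -1; 0 0 0 0 0 0 -1; 0 0 0 0 0 0 -1"}}

```text
clock: 23.33
tool_pos: [0.3791, -0.3401, 0.1102]
tcp_rot: [0.001, 0.961, 0.278, 0.001]
ft_force: [-0.1, -0.5, -0.2]
opening: 0.085
```

Run:
```python
from tool import *
s=read_state();print(s['clock'],s['tool_pos'],s['tcp_rot'], np.degrees(2*np.arctan2(s['tcp_rot'][2],s['tcp_rot'][1])))
im,C,o=snap('v16',['burnisher']); burn('v16')
```

```text
23.3333 [ 0.3791013  -0.34008841  0.11016195] [1.05625579e-03 9.60682497e-01 2.77646608e-01 6.20097248e-04] 32.23961888779085
burnisher [(0.87, [286.0, 198.0, 21.0, 127.0]), (0.63, [555.0, 218.0, 10.0, 30.0])]
gray pct [ 54.  65.  70. 141. 179.] mask area 2311
rect c [ 0.38   -0.3392] [0.015  0.0993] yaw deg -57.1 (array([ 0.37995426, -0.34028376, -0.99620648]), np.float64(0.7050269482390428))
rect c [ 0.3798 -0.3389] [0.1    0.0135] yaw deg 121.9 (array([ 0.37974688, -0.33947735, -1.0077794 ]), np.float64(0.6762742718446602))
```

>>> {"op": "servo_tool", "data": {"plan": "0.004 0.005 -0.12 0 0 0 -1; 0.004 0.005 -0.27 0 0 0 -1; 0.004 0.005 -0.4 0 0 0 -1; 0.004 0.005 -0.49 0 0 0 -1; 0.004 0.005 -0.52 0 0 0 -1"}}

```text
clock: 23.85
tool_pos: [0.378, -0.337, 0.0029]
tcp_rot: [-0.002, 0.961, 0.278, -0.001]
ft_force: [-0.2, 0.3, 0.9]
opening: 0.0858
```

>>> {"op": "servo_tool", "data": {"plan": "0 0 0 0 0 0 -1; 0 0 -0.01 0 0 0 -1; 0 0 -0.01 0 0 0 1; 0 0 -0.01 0 0 0 1; 0 0 -0.01 0 0 0 1"}}

```text
clock: 24.27
tool_pos: [0.3797, -0.3385, 0.0041]
tcp_rot: [0.001, 0.961, 0.278, 0.0]
ft_force: [0.0, -0.1, -0.4]
opening: 0.0514
```

>>> {"op": "servo_tool", "data": {"plan": "0 0 0 0 0 0 1; 0 0 0 0 0 0 1; 0 0 0 0 0 0 1; 0 0 0 0 0 0 1; 0 0 0 0 0 0 1"}}

```text
clock: 24.68
tool_pos: [0.3795, -0.3381, 0.0036]
tcp_rot: [0.0, 0.961, 0.278, 0.0]
ft_force: [-1.0, 0.5, 6.2]
opening: 0.0164
```

>>> {"op": "servo_tool", "data": {"plan": "0 0 0.05 0 0 0 1; 0 0 0.25 0 0 0 1; 0 0 0.45 0 0 0 1; 0 0 0.65 0 0 0 1; 0.05 0.05 0.85 0 0 0 1"}}

```text
clock: 25.1
tool_pos: [0.3878, -0.3285, 0.1746]
tcp_rot: [-0.0, 0.961, 0.277, -0.0]
ft_force: [0.7, -0.3, -0.6]
opening: 0.0169
```

>>> {"op": "servo_tool", "data": {"plan": "0.1 0.1 0 0 0 -0.06 1; 0.2 0.2 0 0 0 -0.12 1; 0.3 0.3 0 0 0 -0.18 1; 0.4 0.4 0 0 0 -0.24 1; 0.55 0.5 0 0 0 -0.3 1"}}

```text
clock: 25.52
tool_pos: [0.4982, -0.2267, 0.173]
tcp_rot: [-0.0, 0.987, 0.162, -0.001]
ft_force: [-0.3, -0.6, -1.1]
opening: 0.0165
```

>>> {"op": "servo_tool", "data": {"plan": "0.15 0.06 0 0 0 -0.02 1; 0.3 0.12 0 0 0 -0.02 1; 0.45 0.18 0 0 0 -0.02 1; 0.6 0.22 0 0 0 -0.02 1; 0.7 0.25 0 0 0 -0.02 1"}}

```text
clock: 25.93
tool_pos: [0.6414, -0.1768, 0.1731]
tcp_rot: [0.0, 0.988, 0.156, 0.001]
ft_force: [-0.8, 0.2, -0.5]
opening: 0.0163
```

>>> {"op": "servo_tool", "data": {"plan": "0 0 0 0 0 0 1; 0 0 -0.1 0 0 0 1; 0 0 -0.25 0 0 0 1; 0 0 -0.35 0 0 0 1; 0 0 -0.35 0 0 0 1"}}

```text
clock: 26.35
tool_pos: [0.6351, -0.1773, 0.0982]
tcp_rot: [-0.002, 0.988, 0.155, -0.004]
ft_force: [-0.5, 0.7, -0.7]
opening: 0.0171
```

Run:
```python
from tool import *
s=read_state();print(s['clock'],s['tool_pos'],s['opening'], np.degrees(2*np.arctan2(s['tcp_rot'][2],s['tcp_rot'][1])))
im,C,o=snap('v17',['burnisher','tool_rest','glue_bottle','marker'])
for t,p0 in {'tool_rest':(.6202,-.1837,-1.259),'marker':(.439,-.2047,2.289)}.items():
    if o[t]: print(t,fit(t,o[t][0][1],C,p0))
s=read_state();print(s['tool_pos'])
```

```text
26.35 [ 0.63509338 -0.17725188  0.09822126] 0.01710114968234409 17.87211479393476
burnisher [(0.65, [282.0, 257.0, 34.0, 201.0])]
tool_rest []
glue_bottle [(0.27, [261.0, 213.0, 154.0, 118.0])]
marker [(0.72, [52.0, 151.0, 98.0, 65.0])]
marker (array([ 0.43760079, -0.20499225,  2.22325177]), np.float64(0.7947511107764139))
[ 0.6400085  -0.1785967   0.10437454]
```

View pics/v17.png

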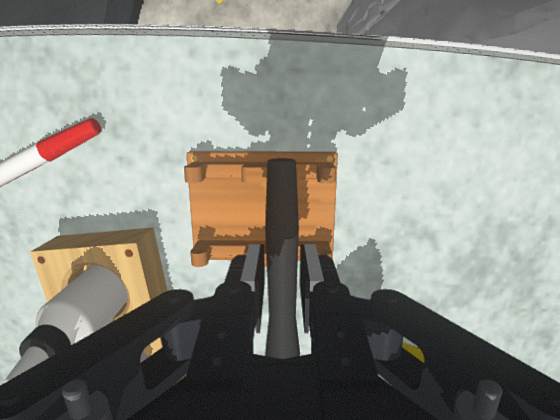

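Run:
```python
from tool import *
C,o=pickle.load(open('pics/v17.pkl','rb')); im=cv2.imread('pics/v17.png')
hsv=cv2.cvtColor(im,cv2.COLOR_BGR2HSV); m=(cv2.inRange(hsv,(5,110,60),(18,255,255))>0); m[:,:180]=0;m[265:]=0;m[:,345:]=0
r=render(M['tool_rest'],(.6202,-.1837,-1.259),C,1)>0
for row in (160,165,175,190,205,215,225): print(row,np.where(m[row])[0][[0,-1]],np.where(r[row])[0][[0,-1]])
print('top rows',[np.where(m[:,c])[0][0] for c in (200,230,320)],[np.where(r[:,c])[0][0] for c in (200,230,320)])
print(read_state()['tool_pos'])
```

```text
160 [187 336] [186 338]
165 [189 336] [179 342]
175 [185 335] [178 342]
190 [189 335] [188 336]
205 [191 334] [190 336]
215 [191 334] [190 335]
225 [192 333] [191 335]
top rows [np.int64(152), np.int64(152), np.int64(152)] [np.int64(151), np.int64(151), np.int64(151)]
[ 0.6400085  -0.1785967   0.10437454]
```

>>> {"op": "servo_tool", "data": {"plan": "0.015 0.01 -0.05 0 0 0 1; 0.015 0.01 -0.15 0 0 0 1; 0.015 0.01 -0.25 0 0 0 1; 0.015 0.01 -0.28 0 0 0 1; 0.015 0.01 -0.28 0 0 0 1"}}

```text
clock: 27.02
tool_pos: [0.6409, -0.1756, 0.0447]
tcp_rot: [-0.001, 0.988, 0.155, -0.001]
ft_force: [-0.3, 0.7, -0.4]
opening: 0.0164
```

>>> {"op": "servo_tool", "data": {"plan": "0 0 0 0 0 0 1; 0 0 0 0 0 0 1; 0 0 0 0 0 0 1; 0 0 0 0 0 0 1; 0 0 0 0 0 0 1"}}

```text
clock: 27.43
tool_pos: [0.6425, -0.1762, 0.0472]
tcp_rot: [0.0, 0.988, 0.155, 0.001]
ft_force: [-0.6, -0.4, -0.7]
opening: 0.0164
```

>>> {"op": "servo_tool", "data": {"plan": "0.0075 0 -0.03 0 0 0 1; 0.0075 0 -0.07 0 0 0 1; 0.0075 0 -0.11 0 0 0 1; 0.0075 0 -0.13 0 0 0 1; 0.0075 0 -0.13 0 0 0 1"}}

```text
clock: 27.85
tool_pos: [0.6431, -0.1759, 0.0197]
tcp_rot: [-0.0, 0.988, 0.155, -0.001]
ft_force: [0.0, -0.0, -0.3]
opening: 0.0166
```

>>> {"op": "servo_tool", "data": {"plan": "0 0 0 0 0 0 0.2; 0 0 0 0 0 0 0.2; 0 0 0 0 0 0 0.2; 0 0 0.05 0 0 0 0.2; 0 0 0.25 0 0 0 0.2"}}

```text
clock: 28.27
tool_pos: [0.6391, -0.1748, 0.0651]
tcp_rot: [-0.002, 0.988, 0.155, -0.005]
ft_force: [0.1, -0.0, -0.7]
opening: 0.034
```

>>> {"op": "servo_tool", "data": {"plan": "0 0 0.2 0 0 0 -0.5; 0 0 0.35 0 0 -0.1 -1; -0.15 0 0.4 0 0 -0.25 -1; -0.3 0 0.4 0 0 -0.4 -1; -0.5 -0.05 0.4 0 0 -0.55 -1"}}

```text
clock: 28.68
tool_pos: [0.5448, -0.1855, 0.1525]
tcp_rot: [0.0, 0.998, -0.062, 0.002]
ft_force: [-0.1, -1.3, -0.8]
opening: 0.0853
```

Run:
```python
from tool import *
s=read_state();print(s['clock'],s['tool_pos'],s['opening'])
im,C,o=snap('v18',['tool_rest','burnisher','marker'])
```

```text
28.6833 [ 0.54476372 -0.18547073  0.15254535] 0.0853152619180442
tool_rest [(0.58, [366.0, 176.0, 149.0, 130.0])]
burnisher [(0.58, [398.0, 168.0, 56.0, 110.0]), (0.36, [502.0, 284.0, 116.0, 116.0])]
marker [(0.81, [173.0, 220.0, 97.0, 111.0])]
```

>>> {"op": "servo_tool", "data": {"plan": "-0.15 -0.03 0 0 0 -0.15 -1; -0.3 -0.06 0 0 0 -0.3 -1; -0.45 -0.09 0 0 0 -0.45 -1; -0.53 -0.1 0 0 0 -0.6 -1; -0.53 -0.1 0 0 0 -0.75 -1"}}

```text
clock: 29.3
tool_pos: [0.4356, -0.2062, 0.1504]
tcp_rot: [0.0, 0.937, -0.35, -0.001]
ft_force: [0.6, 0.2, -0.5]
opening: 0.0855
```

>>> {"op": "servo_tool", "data": {"plan": "0 0 -0.1 0 0 -0.15 -1; 0 0 -0.15 0 0 -0.187 -1; 0 0 -0.15 0 0 -0.187 -1; 0 0 -0.15 0 0 -0.187 -1; 0 0 -0.15 0 0 -0.187 -1"}}

```text
clock: 29.72
tool_pos: [0.4388, -0.2064, 0.1209]
tcp_rot: [0.0, 0.91, -0.414, 0.001]
ft_force: [-0.7, -0.1, 0.4]
opening: 0.0854
```

Run:
```python
from tool import *
s=read_state();print(s['clock'],s['tool_pos'],s['opening'], np.degrees(2*np.arctan2(s['tcp_rot'][2],s['tcp_rot'][1])))
im,C,o=snap('v19',['marker','tool_rest','burnisher'])
s=read_state();print(s['tool_pos'])
mk=o['marker'][0][1]
print(fit('marker',mk,C,(.439,-.2047,2.289)))
r=cv2.minAreaRect(np.argwhere(mk)[:,::-1].astype(np.float32)); b=ray(cv2.boxPoints(r),C,.01); print(b.mean(0)[:2],np.linalg.norm(b[1]-b[0]),np.linalg.norm(b[2]-b[1]),[np.degrees(np.arctan2(*(b[i+1]-b[i])[1::-1])) for i in (0,1)])
```

```text
29.7167 [ 0.43875797 -0.20641377  0.12089784] 0.08542028829218869 -48.911250554556595
marker [(0.69, [282.0, 191.0, 16.0, 168.0])]
tool_rest []
burnisher [(0.21, [280.0, 191.0, 18.0, 168.0])]
[ 0.43814669 -0.20626461  0.12092653]
(array([ 0.43999031, -0.20465089,  2.29613594]), np.float64(0.7923601393396255))
[ 0.43902997 -0.20469629] 0.01471465310021283 0.13515693185034694 [np.float64(-48.90762332503407), np.float64(-138.51071369332817)]
```

>>> {"op": "servo_tool", "data": {"plan": "0.005 0.008 -0.15 0 0 0 -1; 0.005 0.008 -0.32 0 0 0 -1; 0.005 0.008 -0.46 0 0 0 -1; 0.005 0.008 -0.54 0 0 0 -1; 0.005 0.008 -0.58 0 0 0 -1"}}

```text
clock: 30.33
tool_pos: [0.4376, -0.204, 0.0025]
tcp_rot: [-0.0, 0.91, -0.415, -0.001]
ft_force: [-0.4, 0.2, 0.7]
opening: 0.0857
```

>>> {"op": "servo_tool", "data": {"plan": "0 0 0 0 0 0 -1; 0 0 -0.005 0 0 0 -1; 0 0 -0.005 0 0 0 1; 0 0 -0.005 0 0 0 1; 0 0 -0.005 0 0 0 1"}}

```text
clock: 30.75
tool_pos: [0.4393, -0.2049, 0.0044]
tcp_rot: [0.0, 0.91, -0.415, 0.001]
ft_force: [-0.1, 0.6, 0.5]
opening: 0.0517
```

>>> {"op": "servo_tool", "data": {"plan": "0 0 0 0 0 0 1; 0 0 0 0 0 0 1; 0 0 0 0 0 0 1; 0 0 0 0 0 0 1; 0 0 0 0 0 0 1"}}

```text
clock: 31.17
tool_pos: [0.4387, -0.2046, 0.0039]
tcp_rot: [-0.0, 0.91, -0.415, 0.0]
ft_force: [-0.9, 0.7, 6.8]
opening: 0.0137
```

Run:
```python
from tool import *
C,o=pickle.load(open('pics/v18.pkl','rb')); im=cv2.imread('pics/v18.png')
for t,z in (('burnisher',.026),):
    mk=o[t][0][1]; r=cv2.minAreaRect(np.argwhere(mk)[:,::-1].astype(np.float32)); b=ray(cv2.boxPoints(r),C,z)
    print(t,b.mean(0)[:2],np.linalg.norm(b[1]-b[0]),np.linalg.norm(b[2]-b[1]),[np.degrees(np.arctan2(*(b[i+1]-b[i])[1::-1])) for i in (0,1)])
```

```text
burnisher [ 0.64288485 -0.17784414] 0.015854179765821604 0.10176848092042005 [np.float64(13.680450948822326), np.float64(-71.5917885918344)]
```

>>> {"op": "servo_tool", "data": {"plan": "0 0 0.05 0 0 0 1; 0 0 0.25 0 0 0 1; 0 0 0.45 0 0 0.1 1; 0 0 0.65 0 0 0.25 1; 0 0 0.82 0 0 0.4 1"}}

```text
clock: 31.58
tool_pos: [0.4384, -0.2045, 0.1703]
tcp_rot: [0.0, 0.964, -0.265, 0.001]
ft_force: [0.7, 0.3, -0.6]
opening: 0.014
```

>>> {"op": "servo_tool", "data": {"plan": "0.06 0 0 0 0 0.15 1; 0.14 0 0 0 0 0.3 1; 0.23 0 0 0 0 0.45 1; 0.32 0 0 0 0 0.6 1; 0.4 0 0 0 0 0.75 1"}}

```text
clock: 32.0
tool_pos: [0.5194, -0.2044, 0.1683]
tcp_rot: [0.0, 1.0, 0.027, 0.0]
ft_force: [-0.4, -0.6, -1.5]
opening: 0.0136
```

>>> {"op": "servo_tool", "data": {"plan": "0.1 0.02 0 0 0 0.13 1; 0.2 0.04 0 0 0 0.26 1; 0.3 0.06 0 0 0 0.335 1; 0.36 0.066 0 0 0 0.335 1; 0.385 0.066 0 0 0 0.335 1"}}

```text
clock: 32.42
tool_pos: [0.5971, -0.1909, 0.1679]
tcp_rot: [0.0, 0.988, 0.155, 0.001]
ft_force: [-0.9, 0.7, 0.2]
opening: 0.0137
```

>>> {"op": "servo_tool", "data": {"plan": "0 0 -0.08 0 0 0 1; 0 0 -0.2 0 0 0 1; 0 0 -0.32 0 0 0 1; 0 0 -0.4 0 0 0 1; 0 0 -0.4 0 0 0 1"}}

```text
clock: 32.83
tool_pos: [0.5923, -0.1905, 0.0842]
tcp_rot: [-0.002, 0.988, 0.154, -0.003]
ft_force: [-0.4, -0.3, -1.0]
opening: 0.014
```

>>> {"op": "servo_tool", "data": {"plan": "0 0 -0.08 0 0 0 1; 0 0 -0.16 0 0 0 1; 0 0 -0.2 0 0 0 1; 0 0 -0.2 0 0 0 1; 0 0 -0.2 0 0 0 1"}}

```text
clock: 33.25
tool_pos: [0.5955, -0.1914, 0.048]
tcp_rot: [-0.0, 0.988, 0.155, -0.0]
ft_force: [-0.7, -0.3, 0.6]
opening: 0.0138
```

Run:
```python
from tool import *
s=read_state();print(s['clock'],s['tool_pos'],s['opening'], np.degrees(2*np.arctan2(s['tcp_rot'][2],s['tcp_rot'][1])))
im,C,o=snap('v20',['marker','tool_rest','burnisher'])
s=read_state();print(s['tool_pos'])
```

```text
33.25 [ 0.59549651 -0.19144231  0.04796897] 0.013838992103556866 17.779191983181885
marker [(0.58, [282.0, 236.0, 36.0, 251.0])]
tool_rest [(0.87, [332.0, 231.0, 201.0, 140.0]), (0.17, [282.0, 234.0, 38.0, 248.0])]
burnisher [(0.74, [376.0, 224.0, 36.0, 145.0])]
[ 0.59618673 -0.19154009  0.04850322]
```

>>> {"op": "servo_tool", "data": {"plan": "0 0 -0.03 0 0 0 1; 0 0 -0.07 0 0 0 1; 0 0 -0.11 0 0 0 1; 0 0 -0.14 0 0 0 1; 0 0 -0.14 0 0 0 1"}}

```text
clock: 33.87
tool_pos: [0.5951, -0.1913, 0.0185]
tcp_rot: [-0.0, 0.988, 0.155, -0.001]
ft_force: [-0.1, 0.5, 1.4]
opening: 0.0134
```

>>> {"op": "servo_tool", "data": {"plan": "0 0 0 0 0 0 0.2; 0 0 0 0 0 0 0.2; 0 0 0 0 0 0 0.2; 0 0 0 0 0 0 0.2; 0 0 0.05 0 0 0 0.2"}}

```text
clock: 34.28
tool_pos: [0.5942, -0.1908, 0.0278]
tcp_rot: [-0.001, 0.988, 0.155, -0.001]
ft_force: [-0.2, 0.6, -0.4]
opening: 0.0342
```

>>> {"op": "servo_tool", "data": {"plan": "0 0 0.1 0 0 0 0.2; 0 0 0.25 0 0 0 0.2; 0 0 0.45 0 0 0 0.2; -0.1 -0.05 0.6 0 0 0 -1; -0.25 -0.15 0.65 0 0 0 -1"}}

```text
clock: 34.7
tool_pos: [0.5497, -0.2214, 0.1652]
tcp_rot: [0.002, 0.988, 0.156, 0.004]
ft_force: [0.5, -1.2, -0.4]
opening: 0.0571
```

>>> {"op": "servo_tool", "data": {"plan": "-0.15 -0.15 0.1 0 0 0 -1; -0.3 -0.3 0.2 0 0 0 -1; -0.45 -0.45 0.3 0 0 0 -1; -0.6 -0.6 0.3 0 0 0 -1; -0.6 -0.7 0.3 0 0 0 -1"}}

```text
clock: 35.12
tool_pos: [0.4227, -0.3621, 0.2218]
tcp_rot: [0.001, 0.988, 0.155, 0.0]
ft_force: [0.8, -0.3, -0.7]
opening: 0.0855
```

Run:
```python
from tool import *
s=read_state();print(s['clock'],s['tool_pos'],s['opening'])
im,C,o=snap('v21',['marker','burnisher','pink_bottle','dropper_bottle','tape_roll','glue_bottle','tool_rest'])
for t in ('marker','burnisher'):
    if not o[t]: continue
    mk=o[t][0][1]; r=cv2.minAreaRect(np.argwhere(mk)[:,::-1].astype(np.float32)); b=ray(cv2.boxPoints(r),C,.026)
    print(t,b.mean(0)[:2],np.linalg.norm(b[1]-b[0]),np.linalg.norm(b[2]-b[1]),[np.degrees(np.arctan2(*(b[i+1]-b[i])[1::-1])) for i in (0,1)])
for t,p,z in (('pink_bottle',(.55,-.3434,0),.008),('dropper_bottle',(.5216,-.2772,0),.008),('tape_roll',(.472,-.4347,0),.01)):
    if o[t]: print(t,fit(t,o[t][0][1],C,p,False,dz=z))
top=read_camera('top'); sc=read_camera('scene')
a=cv2.resize(im,(520,390),interpolation=3); t=cv2.resize(top[140:270,290:430],(280,260),interpolation=3); u=cv2.resize(sc[90:220,230:390],(280,227),interpolation=3)
out=np.zeros((487,800,3),np.uint8); out[:390,:520]=a; out[:260,520:]=t; out[260:,520:]=u
cv2.imwrite('pics/final.png',out)
T=cam('top'); 
for t in ('glue_bottle','paint_jar'):
    for n in ('top','scene'):
        pass
```

```text
35.1167 [ 0.42266633 -0.36206041  0.2217555 ] 0.08549538482508265
marker [(0.83, [500.0, 68.0, 28.0, 136.0])]
burnisher [(0.94, [542.0, 72.0, 26.0, 99.0])]
pink_bottle [(0.77, [417.0, 206.0, 78.0, 70.0])]
dropper_bottle [(0.86, [413.0, 134.0, 66.0, 44.0])]
tape_roll [(0.58, [304.0, 253.0, 60.0, 56.0]), (0.22, [546.0, 172.0, 28.0, 35.0])]
glue_bottle [(0.73, [547.0, 170.0, 26.0, 37.0])]
tool_rest [(0.72, [510.0, 72.0, 101.0, 85.0])]
marker [ 0.59463976 -0.19226153] 0.13202815511336535 0.0193967581084368 [np.float64(107.40513504567922), np.float64(16.242774343140027)]
burnisher [ 0.64102317 -0.17795624] 0.09917777769162577 0.020693620805562415 [np.float64(109.622780957262), np.float64(17.598679568181854)]
pink_bottle (array([ 0.55000983, -0.34454701,  0.        ]), np.float64(0.908162991936132))
dropper_bottle (array([ 0.52000315, -0.28054419,  0.        ]), np.float64(0.8711563624468434))
tape_roll (array([ 0.47154788, -0.43668804,  0.        ]), np.float64(0.975960104002387))
```

View pics/final.png

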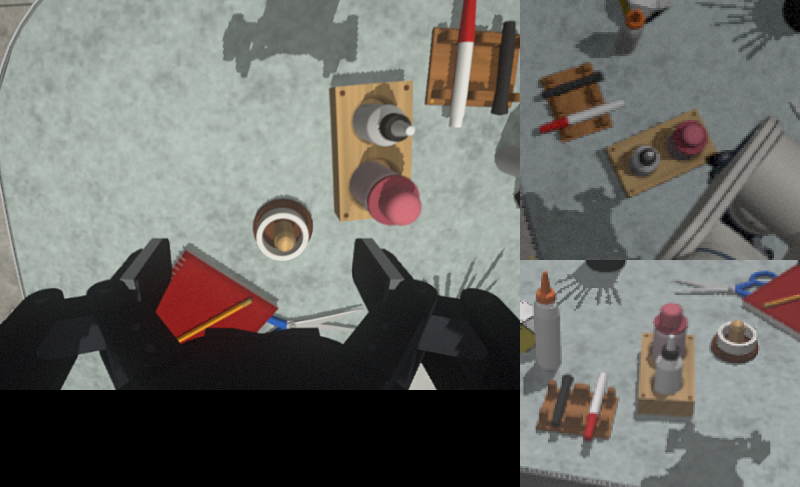

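```bash
python3 -c "
from h import *
s=read_state();print(s['clock'],s['ft_force']);
for t,n in (('paint_jar','top'),('glue_bottle','top')): print(t,[(round(r['score'],2),np.round(r['bbox']).tolist()) for r in look_for(t,n)[:1]])
print(hand_in())"
```

```text
35.6167 [-0.9408392   0.18818885 -0.3913296 ]
paint_jar [(0.82, [182.0, 187.0, 27.0, 22.0])]
glue_bottle [(0.5, [345.0, 156.0, 14.0, 22.0])]
the job is handed in; nothing more can be done
None
```

All five things are in their places and the job is handed in, at about 36 s on the robot's clock. I did them in the order listed: pink bottle, dropper bottle, tape, burnisher, marker.

Last checks:
- **Final views:** The wrist, top and scene pictures show both bottles upright in their own wells. The tape lies flat on the spindle base with the dowel through it, and the burnisher and marker sit in separate notch pairs across both strips.
- **Fit from the last wrist picture:** The pink bottle, the tape and the marker are about 1–2 mm from target, and the burnisher about 3–4 mm. Both tools are within about 2.5° of the rest's direction.
- **Bystanders:** The glue bottle is at its starting pixel. The paint jar is within a pixel of its start.
- **Arm:** It stood clear and high with the gripper open. The wrist force readings I saw stayed below about 10 N.

**One disagreement:** The last dropper fit came out about 3.7 mm off the well centre, slightly more than the 3.5 mm clearance. That fit was poorer than most (0.87 overlap). The bottle had gone down to 1 mm above the well floor without resistance and stood upright in the views, so I took this as mask error.

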